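# Unlock the ejector and take the lens out of its cell

### The arm

A 6-joint arm with a two-finger parallel gripper is mounted at the origin on the work surface. World frame = base frame: x ahead of the robot, y to its left, z up, the work surface at z = 0. Lengths are in m, angles in rad, forces in N, time in s.
With the tool pointing down it reaches from about 0.375 to 0.975 m from the base axis. Payload 3.8 kg.
Tool frame: the origin (TCP) lies midway between the tips of the shut fingers; the grasp point (between the pads) lies 19 mm behind it; x points along the fingers, y is the direction in which the jaws open and shut, and the axes are right-handed (so a half turn about x gives the same grasp; the last joint's range is limited). The gripper opens to 88 mm and grips with 3 to 60 N. Pads are 18 mm wide; open, the fingers measure 123 mm over their backs; the gripper's body (75 mm by 187 mm) begins 45 mm behind the grasp point.
Start: joints at [-1.235, 0.264, 1.604, -0, 1.274, -0.037], TCP at [0.246, -0.629, 0.239] pointing down, gripper open.
Joint ranges: [-2.63, 2.63], [-0.94, 2.18], [0.31, 2.57], [-1.31, 4.45], [0, 2.66], [-2.55, 2.55]. Speed limits (rad/s): [2.57, 2.57, 3.14, 3.14, 3.14, 3.14].

### API

Orientations are given as a rotation vector (axis times angle).
In Python, from cell import manip, inverse_kinematics, cams, order gives the robot as it stands. Calls block until the motion is done:
- manip.move_pose(position, orientation): joint-space move of the TCP to a pose.
- manip.move_linear(position, rate=0.15, rot=None): straight line of the TCP; rot=None keeps the orientation; rate is the mean speed in m/s.
- manip.set_joints(angles): joint-space move.
- manip.set_gripper(opening, force=None): finger opening in m; force is the grip in N (None keeps the last); returns when the fingers have stopped.
- manip.dwell(seconds).
- inverse_kinematics(position, orientation): joint angles nearest the present ones, or None.
- manip.state(): the state.
- cams.capture(name): name is "scene" or "top"; returns a dict with "image" (420x560x3 uint8, blue, green, red), "z_map" (420x560 float32, m along the optical axis (not along the pixel's ray), 0 where there is no reading), "intrinsics" (3x3 intrinsics, pixels), "position" and "orientation" of the camera in the world. Camera axes: x right, y down, z forward; pixel columns grow to the right and rows downward; lengths in m; the calibration is good to about 2 mm. A picture is of the moment at which its call begins.
A pose or a line that the arm cannot do raises manip.IKError and nothing moves.
- order.close_job(): hands the job in, once; it reports no verdict.
The state is a dict: "clock": time; "joint_pos": joint angles; "joint_velocities": joint speeds; "tau": joint torques, N m; "tool_pos": TCP position; "tcp_rot": TCP orientation; "contact_force": force on the tool from outside, world axes, zero at the start; "moment": the same for the moment, N m; "gripper_width": finger opening in m.
Only numpy, scipy, OpenCV 4.12 (cv2) and the standard library are available. Lean on these libraries where they do the work, as an engineer would, in place of code of your own. Each camera call takes 0.05 s, during which the arm holds its last target.

### The job

Take the mounted lens out of its cell: pull the spring lock pin up by its T-handle and turn it so that it rests in a notch of its collar and stays up by itself, then pull the ejector slide fully out so that the lens is pushed up out of the block. Lift the lens out and set it down gently, lying flat inside the tray. Leave the pin parked and the slide pulled out, and do not shift the calculator or the screwdriver.

Things in the scene. Friction and masses are not known exactly. Their poses are not given: they have to be found in the camera images.
- fixture: Ejector fixture fixed on the bench: grey base 100 x 295 x 12 mm. Origin on its underside under the lock pin's axis; z up, +y = the way the slide pulls out. From -y to +y: aluminium lens block 90 x 90 mm, top at 68 mm, centred at y -105 mm, lens sunk flush in it; bridge 76 x 56 mm at y 0 with a notched steel collar 50 mm across (top 73.5 mm) and the T-handle; the slide's grip.
- cell (a point): Centre of the lens cell's mouth, on the top face of the lens block (68 mm above the bench); axes as the fixture's. The cell is a round hole of 63 mm, 34 mm deep, with an ejector plate in its floor.
- lock_pin (a joint): Height of the spring lock pin, m: 0 = down, locking the slide; stop at 0.034. A spring and its weight draw it down with 7 N at 0 and 12 N at the top. When down, its cross pin lies in the collar's deep slot. It must rise above 0.022 to turn over the collar's posts; resting in a shallow notch (4 mm deep) it stays at 0.018 and the slide is free.
- pin_handle (a joint): Turn of the pin's T-handle in rad, anticlockwise from above positive, 0 at the start (T-bar along the fixture's y). The rest notches are at +1.047 and -1.047 (60 degrees either way, both equally good); stops at +/-1.35. Cannot turn while the pin is down.
- tbar (a point): Centre of the black T-bar on the pin (72 mm long, 14 mm wide, 18 mm tall, 111 mm above the bench when the pin is down). Its y axis runs along the bar, z up; it rises and turns with the pin. 28 mm of free stem lies between the bar and the collar.
- slide (a joint): How far the ejector slide is pulled out, m: 0 = home (locked by the pin), 0.060 = fully out at its stop. It raises the ejector plate under the lens by half its travel (30 mm at the stop). It drags with about 4 N and stays where it is left.
- slide_grip (a point): A point on the slide's upright black grip, 20 mm below its top, on its centre plane. The grip is a block 44 mm (fixture x) by 18 mm (fixture y), rising to 86 mm above the bench; axes as the fixture's. Starts 111 mm along the fixture's +y from its origin.
- lens: Mounted lens: a dark round metal mount 60 mm in diameter and 34 mm tall with glass in the top, about 250 g. Origin at the centre of its underside, z up along its axis. At the start it is sunk flush in the cell; with the slide fully out it stands 30 mm proud of the block's top, its lowest 4 mm still in the cell.
- tray: Shallow grey square tray, 140 x 140 mm outside, walls 16 mm high and 5 mm thick, floor 5 mm thick. Origin under its centre, z up. Loose, 0.5 kg. Its place and the calculator's may be swapped.
- calculator: Black pocket calculator 155 x 78 x 16 mm lying flat, a bystander.
- screwdriver: Screwdriver 180 mm long lying on the bench, a bystander.
Mind the look-alikes: they are no part of the job. What is meant by the tray is not green, and is the smaller of those in its own colour. There is more than one size of the lens; the job needs the smaller.

How it is judged:
By the outcome, as a careful person would: the job done as asked, in the order asked, and still so for the second after the job is handed in, with the robot touching nothing.
It also fails if it takes over 56 s, if anything falls off the work surface, if the arm or the gripper's body presses on something with over 40 N, if the wrist force passes 120 N, or if a joint passes its speed limit or range.

## Working session

There is one attempt and no reset: what is moved stays moved. The work goes in short steps, each a Python script; the robot and the scene stay as the last script left them, time stands still between calls to the robot, and variables do not carry over. Pictures are saved under pics/ and viewed, and the job is handed in when it is done.

```bash
ls; mkdir -p pics
cat > h.py <<'E'
import numpy as np, cv2
from cell import manip, inverse_kinematics, cams, order
from scipy.spatial.transform import Rotation as R
def cap(n,f=None):
    c=cams.capture(n)
    if f: cv2.imwrite('pics/'+f,c['image'])
    return c
E
python3 - <<'E'
from h import *
import pickle
d={}
for n in('scene','top'):
    c=cap(n,n+'0.png'); d[n]=c
    print(n,c['intrinsics'],c['position'],c['orientation'])
pickle.dump(d,open('c0.pkl','wb'))
s=manip.state(); print(s['clock'],s['tool_pos'],s['tcp_rot'],s['contact_force'])
E
```

```text
pics
scene [[460.80228998   0.         292.14323093]
 [  0.         460.80228998 212.10365884]
 [  0.           0.           1.        ]] [ 0.98309695 -0.6095752   1.07330374] [-2.3347696  -0.95908112  0.29948889]
top [[402.92321998   0.         281.78341778]
 [  0.         402.92321998 209.63626552]
 [  0.           0.           1.        ]] [ 0.31118562 -0.04064152  1.21566584] [-2.14199669  2.17775353 -0.14767057]
0.1 [ 0.24564777 -0.62804689  0.23754836] [ 2.0182041   0.38265345 -2.01880456] [0.04113103 0.71380877 0.05330706]
```

View pics/scene0.png

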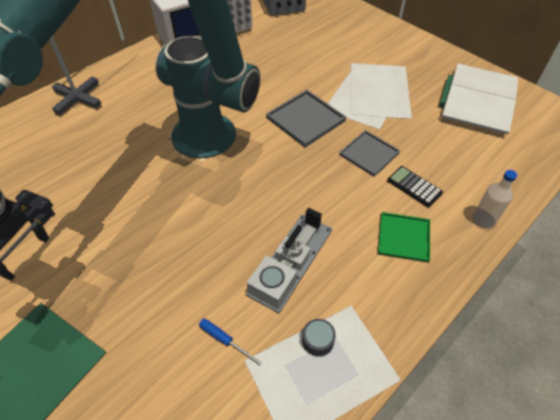

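View pics/top0.png

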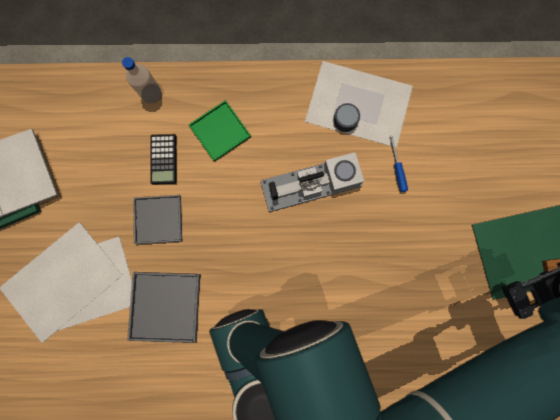

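The scene view shows the fixture at about (290,258): block and lens (272,277), black T-bar (298,237), grip (313,217).

- **Tray candidates:** grey large (306,118), grey small (369,153) and green (405,237). The small grey one fits, since it is not green and is the smaller of its colour.
- **Lens candidates:** sunk in the block (272,277), and a loose one on the paper (319,335). The sunk one should be the one meant; I'll check sizes.

```bash
cat >> h.py <<'E'
def pts(c,mask=None):
    K=c['intrinsics'];Z=c['z_map'];v,u=np.indices(Z.shape)
    P=np.stack([(u-K[0,2])/K[0,0]*Z,(v-K[1,2])/K[1,1]*Z,Z],-1)
    Rm=R.from_rotvec(c['orientation']).as_matrix()
    W=P@Rm.T+c['position']; W[Z==0]=np.nan
    return W
def ray(c,uv,h):
    "pixel(s) -> point on plane z=h"
    uv=np.atleast_2d(np.asarray(uv,float));K=c['intrinsics']
    d=np.c_[(uv-[K[0,2],K[1,2]])/[K[0,0],K[1,1]],np.ones(len(uv))]@R.from_rotvec(c['orientation']).as_matrix().T
    p=np.asarray(c['position']);return p+d*((h-p[2])/d[:,2])[:,None]
def tri(c1,uv1,c2,uv2):
    A=[];b=[]
    ps=[];ds=[]
    for c,uv in((c1,uv1),(c2,uv2)):
        p=np.asarray(c['position']);q=ray(c,uv,0)[0];d=(q-p)/np.linalg.norm(q-p);M=np.eye(3)-np.outer(d,d);A.append(M);b.append(M@p);ps.append(p);ds.append(d)
    x=np.linalg.solve(sum(A),sum(b))
    return x,[np.linalg.norm(A[i]@(x-ps[i])) for i in(0,1)]
E
python3 - <<'E'
from h import *
import pickle
d=pickle.load(open('c0.pkl','rb'))
for n,pp in(('scene',[(306,118),(369,153),(405,237),(272,277),(319,335),(313,213),(298,235),(415,186),(215,330)]),('top',[(164,307),(158,220),(220,131),(345,171),(347,116),(273,188),(311,174),(163,160),(402,175)])):
    W=pts(d[n])
    for p in pp: print(n,p,W[p[1],p[0]].round(3))
s=d['scene']['image'];t=d['top']['image']
a=cv2.resize(s[195:320,235:365],None,fx=6,fy=6,interpolation=cv2.INTER_CUBIC)[:600]
cv2.imwrite('pics/z1.png',cv2.resize(s[200:312,230:380],(800,597),interpolation=cv2.INTER_CUBIC))
cv2.imwrite('pics/z2.png',cv2.resize(t[140:224,250:370],(800,560),interpolation=cv2.INTER_CUBIC))
cv2.imwrite('pics/z3.png',cv2.resize(s[80:275,255:455],(600,585),interpolation=cv2.INTER_CUBIC))
E
```

```text
scene (306, 118) [0.188 0.294 0.007]
scene (369, 153) [0.441 0.323 0.001]
scene (405, 237) [0.719 0.135 0.005]
scene (272, 277) [ 0.571 -0.237  0.065]
scene (319, 335) [ 0.749 -0.258  0.042]
scene (313, 213) [ 0.517 -0.031  0.083]
scene (298, 235) [ 0.549 -0.123  0.108]
scene (415, 186) [0.633 0.3   0.016]
scene (215, 330) [ 0.56  -0.417  0.024]
top (164, 307) [0.184 0.297 0.006]
top (158, 220) [0.44  0.32  0.006]
top (220, 131) [0.715 0.134 0.006]
top (345, 171) [ 0.567 -0.237  0.074]
top (347, 116) [ 0.743 -0.255  0.044]
top (273, 188) [ 0.518 -0.028  0.088]
top (311, 174) [ 0.55  -0.135  0.118]
top (163, 160) [0.622 0.305 0.018]
top (402, 175) [ 0.562 -0.416  0.03 ]
```

View pics/z1.png

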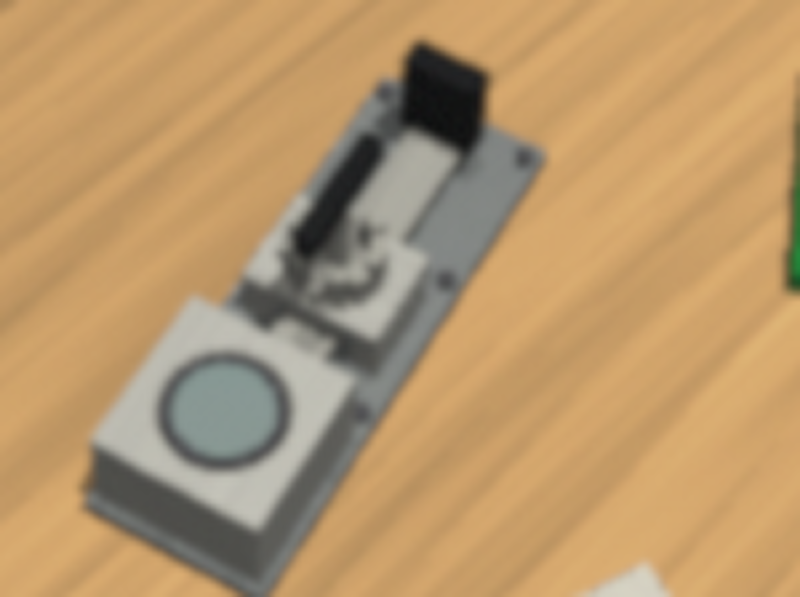

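View pics/z2.png

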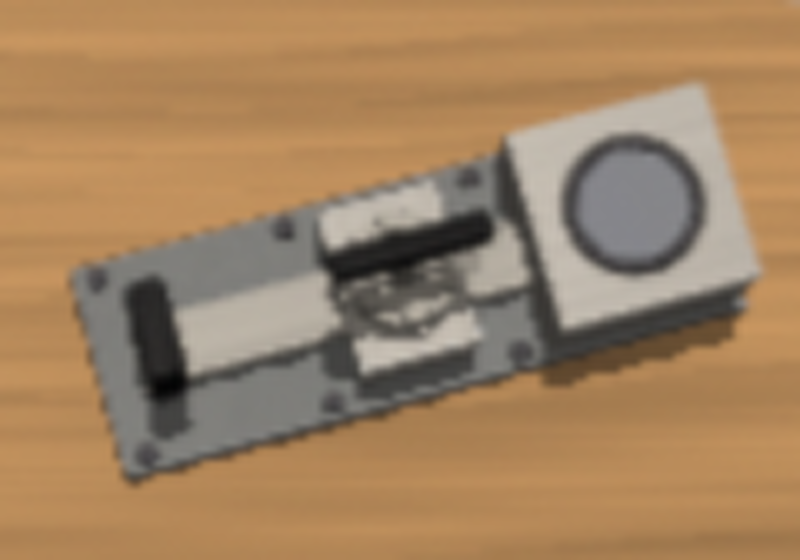

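View pics/z3.png

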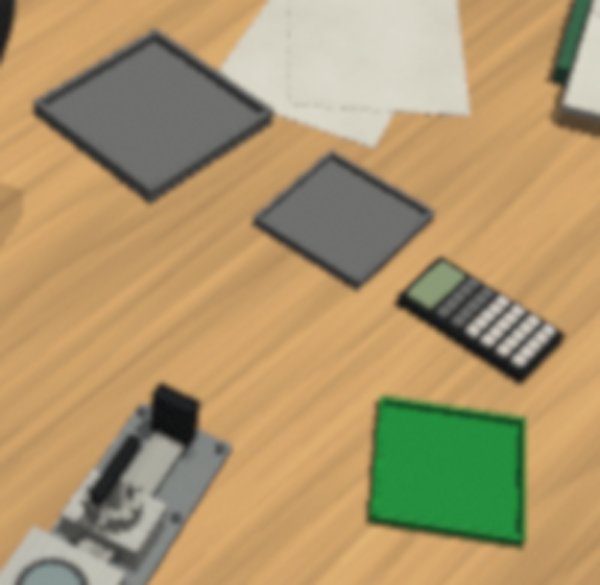

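The crops confirm two grey trays: the smaller is at scene (369,153), beside the calculator (415,186). The lens in the block has its rim flush. Next I'll measure sizes and precise poses by masks in both views.

```bash
cat > meas.py <<'E'
from h import *
import pickle
d=pickle.load(open('c0.pkl','rb'))
boxes={'scene':{'tbar':(284,220,303,250),'grip':(303,206,324,229),'lens':(257,262,288,292),'big':(300,316,338,356),'tray':(335,128,404,178),'tray2':(260,90,350,147)},
'top':{'tbar':(297,168,326,184),'grip':(266,180,279,201),'lens':(330,157,360,184),'big':(330,100,362,134),'tray':(130,192,186,247),'tray2':(125,268,204,346)}}
out={}
for n in d:
    im=d[n]['image'];g=im.max(2).astype(int);sat=g-im.min(2)
    for k,(a,b,c,e) in boxes[n].items():
        m=np.zeros(g.shape,np.uint8)
        if k in('tbar','grip'): mm=g<50
        elif k=='big': mm=(sat<45)&(g<185)
        elif k=='lens': mm=(g<115)
        else: mm=sat<40
        m[b:e,a:c]=mm[b:e,a:c]*255
        cs,_=cv2.findContours(m,cv2.RETR_EXTERNAL,cv2.CHAIN_APPROX_NONE)
        cs=max(cs,key=cv2.contourArea)
        m2=np.zeros_like(m);cv2.drawContours(m2,[cs],-1,255,-1)
        W=pts(d[n])[m2>0]
        print(n,k,'area',cv2.contourArea(cs),'rect',[np.round(x,1) for x in cv2.minAreaRect(cs)[:2]],'z pct',np.nanpercentile(W[:,2],[5,25,50,75,95]).round(3))
        out[n,k]=cs[:,0,:]
h={'tbar':.120,'grip':.086,'lens':.068,'big':.045,'tray':.016,'tray2':.016}
for k in h:
    for n in d:
        w=ray(d[n],out[n,k],h[k])[:,:2].astype(np.float32)
        r=cv2.minAreaRect(w); (x,y),rad=cv2.minEnclosingCircle(w)
        e=cv2.fitEllipse((w*1000).astype(np.float32))
        print(k,n,'rect c',np.round(r[0],4),'sz',np.round(r[1],4),'ang',round(r[2],1),'ell',np.round(e[0],1),np.round(e[1],1))
pickle.dump(out,open('cont.pkl','wb'))
E
python3 meas.py
```

```text
scene tbar area 81.0 rect [array([293.1, 236.6]), array([ 4.7, 25.2])] z pct [0.113 0.117 0.118 0.12  0.122]
scene grip area 173.0 rect [array([312.8, 218.1]), array([16. , 14.1])] z pct [0.039 0.053 0.068 0.082 0.086]
scene lens area 376.5 rect [array([271.5, 277. ]), array([20., 23.])] z pct [0.063 0.066 0.067 0.068 0.07 ]
scene big area 1055.0 rect [array([317.5, 337. ]), array([36., 35.])] z pct [0.    0.04  0.043 0.044 0.046]
scene tray area 1421.0 rect [array([369. , 152.1]), array([50.1, 36. ])] z pct [-0.     0.002  0.004  0.007  0.015]
scene tray2 area 2782.0 rect [array([313.5, 113.1]), array([48.7, 84.7])] z pct [-0.003  0.003  0.006  0.009  0.02 ]
top tbar area 80.0 rect [array([311., 177.]), array([ 5.1, 24. ])] z pct [0.112 0.118 0.119 0.122 0.123]
top grip area 71.0 rect [array([273.1, 191.2]), array([17.5,  5.3])] z pct [0.037 0.083 0.086 0.087 0.089]
top lens area 315.5 rect [array([345., 170.]), array([20., 20.])] z pct [0.063 0.066 0.068 0.07  0.072]
top big area 800.0 rect [array([346.5, 116.5]), array([33., 29.])] z pct [-0.001  0.004  0.043  0.045  0.048]
top tr
[... 640 characters left out ...]
58] ang 45.1 ell [ 570.7 -238.3] [56.7 58.3]
lens top rect c [ 0.5714 -0.2387] sz [0.0583 0.0598] ang 88.1 ell [ 570.5 -237.6] [58.6 59.9]
big scene rect c [ 0.7498 -0.2637] sz [0.0821 0.0874] ang 43.8 ell [ 751.  -264.2] [82.6 91.4]
big top rect c [ 0.7423 -0.2533] sz [0.0877 0.1052] ang 87.6 ell [ 744.1 -255.6] [ 85.3 117.4]
tray scene rect c [0.4462 0.3135] sz [0.1426 0.1485] ang 2.5 ell [446.8 313. ] [164.5 168.5]
tray top rect c [0.4419 0.3186] sz [0.1406 0.1412] ang 2.5 ell [441.7 318.9] [161.9 163.7]
tray2 scene rect c [0.1918 0.346 ] sz [0.3172 0.2065] ang 86.7 ell [193.4 311.3] [217.9 319.7]
tray2 top rect c [0.1915 0.305 ] sz [0.2216 0.2047] ang 87.1 ell [191.2 300.4] [223.9 250.4]
```

```bash
cat > m2.py <<'E'
from h import *
import pickle
d=pickle.load(open('c0.pkl','rb'));out=pickle.load(open('cont.pkl','rb'))
# tri of centroids
for k in('tbar','grip','lens','big','tray'):
    uv=[cv2.minAreaRect(out[n,k])[0] for n in('scene','top')]
    x,e=tri(d['scene'],uv[0],d['top'],uv[1]);print('tri',k,x.round(4),np.round(e,4))
A=np.array([-1,0])
for n in d:
    W=pts(d[n]).reshape(-1,3)
    near=(np.hypot(W[:,0]-.545,W[:,1]+.137)<.2)
    for k,lo,hi in(('tbar',.112,.13),('grip',.080,.093),('block',.062,.073)):
        s=near&(W[:,2]>lo)&(W[:,2]<hi)
        if k=='grip': s&=(np.hypot(W[:,0]-.515,W[:,1]+.03)<.04)
        if k=='block': s&=(np.hypot(W[:,0]-.5706,W[:,1]+.238)<.07)
        P=W[s]
        r=cv2.minAreaRect(P[:,:2].astype(np.float32))
        print(n,k,len(P),'mean',P.mean(0).round(4),'med z',np.median(P[:,2]).round(4),'rect',np.round(r[0],4),np.round(r[1],4),round(r[2],1))
    # base outline via sat mask
    im=d[n]['image'];g=im.max(2).astype(int);sat=g-im.min(2)
E
python3 m2.py
```

```text
tri tbar [ 0.5436 -0.1355  0.1086] [0. 0.]
tri grip [ 0.5145 -0.0279  0.0548] [0.0004 0.0004]
tri lens [ 0.5712 -0.2388  0.0681] [0.0002 0.0002]
tri big [ 0.7471 -0.2576  0.0271] [0.0015 0.0015]
tri tray [0.4418 0.3222 0.006 ] [0.0008 0.0008]
scene tbar 135 mean [ 0.5464 -0.1379  0.1181] med z 0.1182 rect [ 0.5454 -0.1361] [0.0142 0.0707] 15.3
scene grip 93 mean [ 0.5172 -0.03    0.0842] med z 0.0841 rect [ 0.5164 -0.0296] [0.0439 0.0211] 13.7
scene block 1193 mean [ 0.5722 -0.2388  0.0668] med z 0.0668 rect [ 0.571 -0.238] [0.0915 0.0932] 14.3
top tbar 130 mean [ 0.5434 -0.1346  0.1195] med z 0.1196 rect [ 0.5441 -0.1349] [0.014  0.0705] 14.3
top grip 95 mean [ 0.5159 -0.0277  0.0859] med z 0.0861 rect [ 0.516  -0.0277] [0.0432 0.0178] 15.0
top block 922 mean [ 0.5701 -0.2363  0.0681] med z 0.0682 rect [ 0.5706 -0.2367] [0.0905 0.0914] 14.1
```

Measurements agree across the two views:

| Thing | Position | Size / height |
|---|---|---|
| Lens in block | (0.571, -0.238) | ø≈59 mm, top at 0.068 (the loose one is ≈80 mm) |
| T-bar centre | (0.5445, -0.1355) | top ≈0.119 |
| Grip | (0.516, -0.0285) | top ≈0.086 |
| Small grey tray | (0.442, 0.320) | 141 mm |

The fixture's yaw is ≈14.5°. The spacings of 106 and 217 mm match the text (105 and 216 mm).

```bash
cat >> h.py <<'E'
YAW=np.radians(14.5); O=np.array([.5446,-.1357]); UX=np.array([np.cos(YAW),np.sin(YAW)]); UY=np.array([-np.sin(YAW),np.cos(YAW)])
LENS=np.array([.571,-.238]); TRAY=np.array([.442,.320])
def rot(a):
    c,s=np.cos(a),np.sin(a)
    return R.from_matrix(np.array([[0,c,s],[0,s,-c],[-1,0,0]])).as_rotvec()
def st(m=''):
    s=manip.state();print(m,'t',round(s['clock'],2),'tcp',np.round(s['tool_pos'],4),'F',np.round(s['contact_force'],1),'M',np.round(s['moment'],2),'w',round(s['gripper_width'],4),'j6',round(s['joint_pos'][5],3));return s
E
python3 - <<'E'
from h import *
for a in(14.5,194.5,74.5,-45.5):
  for nm,p in(('tb',[*O,.092]),('lens',[*LENS,.075]),('grip',[.516,-.0285,.047]),('grip out',[*(np.array([.516,-.0285])+.06*UY),.047]),('tray',[*TRAY,.02])):
    q=inverse_kinematics(p,rot(np.radians(a)));print(a,nm,None if q is None else np.round(q,2))
E
```

```text
14.5 tb [-0.29  0.19  1.99 -0.    0.97 -0.54]
14.5 lens [-0.44  0.31  1.87 -0.    0.96 -0.69]
14.5 grip [-0.1   0.17  2.11 -0.    0.86 -0.36]
14.5 grip out [ 0.01  0.14  2.14 -0.    0.86 -0.24]
14.5 tray [ 0.58  0.26  2.06 -0.    0.82  0.33]
194.5 tb None
194.5 lens [-0.44  0.31  1.87  0.    0.96  2.45]
194.5 grip None
194.5 grip out None
194.5 tray None
74.5 tb [-0.29  0.19  1.99 -0.    0.97 -1.59]
74.5 lens [-0.44  0.31  1.87 -0.    0.96 -1.74]
74.5 grip [-0.1   0.17  2.11 -0.    0.86 -1.4 ]
74.5 grip out [ 0.01  0.14  2.14 -0.    0.86 -1.29]
74.5 tray [ 0.58  0.26  2.06  0.    0.82 -0.72]
-45.5 tb [-0.29  0.19  1.99 -0.    0.97  0.51]
-45.5 lens [-0.44  0.31  1.87 -0.    0.96  0.36]
-45.5 grip [-0.1   0.17  2.11 -0.    0.86  0.69]
-45.5 grip out [ 0.01  0.14  2.14 -0.    0.86  0.8 ]
-45.5 tray [ 0.58  0.26  2.06 -0.    0.82  1.38]
```

Run:
```python
from h import *
manip.move_pose([*O,.185],rot(YAW)); st('above')
manip.move_linear([*O,.092],rate=.1); st('down')
manip.set_gripper(0.0,50); st('grip')
c=cap('scene','g1.png'); cv2.imwrite('pics/g1z.png',cv2.resize(c['image'][160:310,200:400],(800,600),interpolation=cv2.INTER_CUBIC))
```

```text
above t 2.18 tcp [ 0.5447 -0.1366  0.1852] F [-0.9 -0.4  0.7] M [-0.04 -0.15  0.04] w 0.0881 j6 -0.542
down t 3.27 tcp [ 0.5453 -0.1359  0.0928] F [1.3 0.7 0.8] M [-0.04 -0.1  -0.04] w 0.0886 j6 -0.542
grip t 4.39 tcp [ 0.5443 -0.1358  0.092 ] F [-0.5 -0.9  1.6] M [-0.13  0.1   0.05] w 0.013 j6 -0.542
```

View pics/g1z.png

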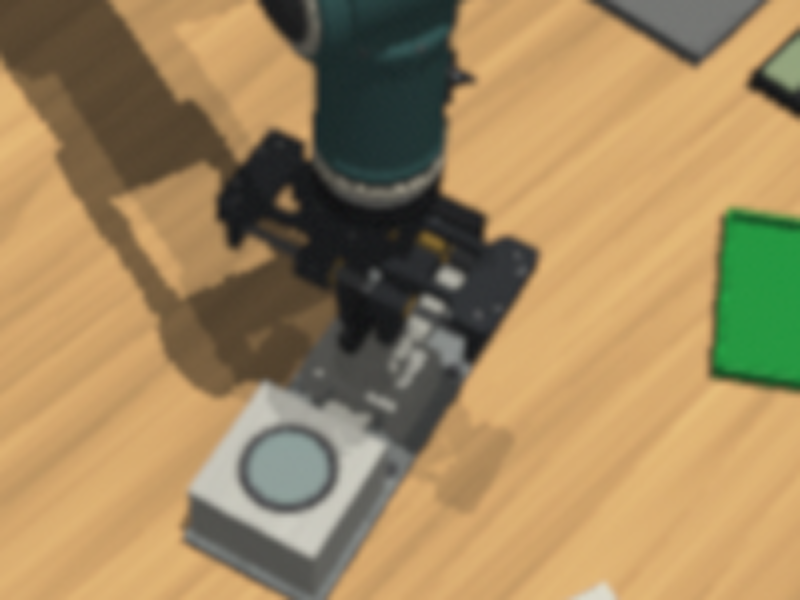

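Width 13–14 mm means the bar is held, with no side load; the picture shows the fingers around the bar over the collar. Next I'll lift it 28 mm.

Run:
```python
from h import *
manip.move_linear([*O,.106],rate=.06); st('14')
manip.move_linear([*O,.120],rate=.06); s=st('28')
if s['contact_force'][2]<-6:
    q=list(s['joint_pos']);
    q=list(inverse_kinematics([*O,.120],rot(YAW-np.pi/6))); manip.set_joints(q); s=st('30deg')
    if abs(s['moment'][2])<2 and s['contact_force'][2]<-6:
        manip.set_joints(list(inverse_kinematics([*O,.120],rot(YAW-1.047)))); st('60deg')
c=cap('scene','g2.png'); cv2.imwrite('pics/g2z.png',cv2.resize(c['image'][160:310,200:400],(800,600),interpolation=cv2.INTER_CUBIC))
```

```text
14 t 4.83 tcp [ 0.5439 -0.1356  0.1053] F [ 0.5 -2.2 -9. ] M [-0.21 -0.23 -0.02] w 0.0133 j6 -0.542
28 t 5.21 tcp [ 0.544  -0.1356  0.1198] F [ -1.   -0.7 -12. ] M [-0.22 -0.11  0.03] w 0.0136 j6 -0.542
30deg t 5.78 tcp [ 0.5436 -0.1356  0.1193] F [ -2.6  -1.8 -11.1] M [-0.33  0.33 -0.04] w 0.0128 j6 -0.02
60deg t 6.34 tcp [ 0.5434 -0.1354  0.1193] F [ -4.2   0.3 -11.8] M [-0.16  0.74 -0.06] w 0.0136 j6 0.502
```

View pics/g2z.png

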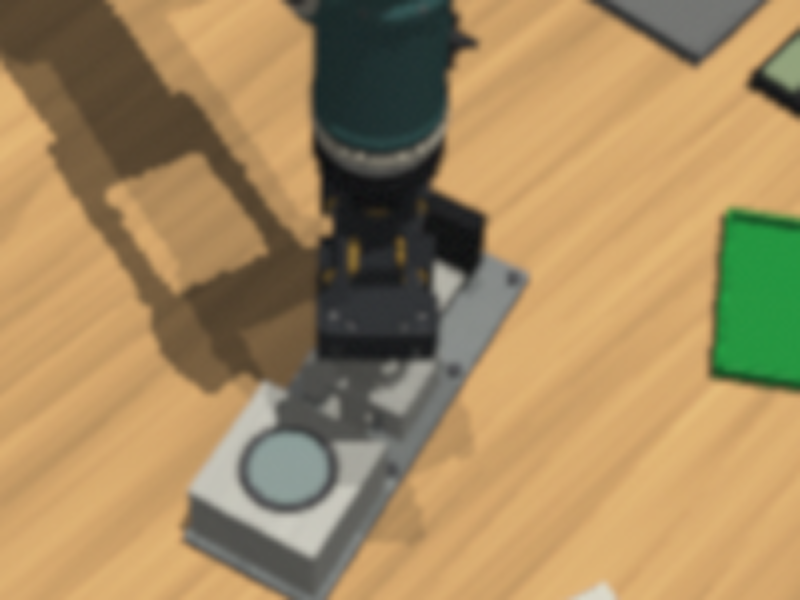

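The pin is up and turned 60°: the spring load of about 12 N still hangs on the tool and the moments are small. I'll lower it into the notch and watch for the force to fall away.

Run:
```python
from h import *
for z in(.114,.1115,.1105,.1098,.1090):
    manip.move_linear([*O,z],rate=.04); s=st(z)
    if s['contact_force'][2]>-2: break
```

```text
0.114 t 6.69 tcp [ 0.5436 -0.1354  0.1135] F [-5.3 -0.4 -9.5] M [-0.1   0.93 -0.01] w 0.0131 j6 0.504
0.1115 t 6.94 tcp [ 0.5436 -0.1354  0.1112] F [ -6.2  -0.3 -10.1] M [-0.15  0.97  0.01] w 0.0132 j6 0.504
0.1105 t 7.19 tcp [ 0.5437 -0.1354  0.1103] F [ -6.3  -0.5 -10.2] M [-0.14  1.02  0.05] w 0.0132 j6 0.504
0.1098 t 7.44 tcp [ 0.5438 -0.1355  0.1101] F [-7.1 -0.6 -8. ] M [-0.06  1.11  0.02] w 0.0136 j6 0.504
0.109 t 7.69 tcp [ 0.5439 -0.1356  0.11  ] F [-8.6 -0.6 -4.3] M [-0.07  1.37  0.  ] w 0.0132 j6 0.504
```

The load falls away at exactly +18 mm, so it is seated in the notch (on top of the posts it would have been +22). Now release, back off and look.

Run:
```python
from h import *
manip.set_gripper(0.05); st('open')
manip.move_linear([*O,.19],rate=.2)
G=O+.111*UY
manip.move_pose([*(G+.0*UY),.16],rot(YAW)); st('above grip')
c=cap('top','p3.png');cv2.imwrite('pics/p3z.png',cv2.resize(c['image'][140:224,250:370],(800,560),interpolation=cv2.INTER_CUBIC))
W=pts(c).reshape(-1,3);s=(np.hypot(W[:,0]-.5446,W[:,1]+.1357)<.045)&(W[:,2]>.125)&(W[:,2]<.15)
print(s.sum(),W[s].mean(0),cv2.minAreaRect(W[s][:,:2].astype(np.float32)))
c=cap('scene','p4.png');cv2.imwrite('pics/p4z.png',cv2.resize(c['image'][160:310,200:400],(800,600),interpolation=cv2.INTER_CUBIC))
W=pts(c).reshape(-1,3);s=(np.hypot(W[:,0]-.5446,W[:,1]+.1357)<.045)&(W[:,2]>.125)&(W[:,2]<.15)
print(s.sum(),W[s].mean(0),cv2.minAreaRect(W[s][:,:2].astype(np.float32)))
```

```text
open t 8.38 tcp [ 0.5447 -0.1357  0.109 ] F [-0.7  0.2 -0.6] M [ 0.02 -0.01 -0.04] w 0.0501 j6 0.505
above grip t 9.78 tcp [ 0.5161 -0.0283  0.1588] F [-0.3  1.1 -0.3] M [-0.08 -0.07  0.  ] w 0.0501 j6 -0.354
141 [ 0.54188846 -0.13576302  0.13670446] ((0.5429584980010986, -0.135448157787323), (0.06916289031505585, 0.014709768816828728), 43.46664047241211)
196 [ 0.54592969 -0.13800908  0.13407881] ((0.5453751683235168, -0.13662467896938324), (0.07165812700986862, 0.015769112855196), 44.34526443481445)
```

View pics/p4z.png

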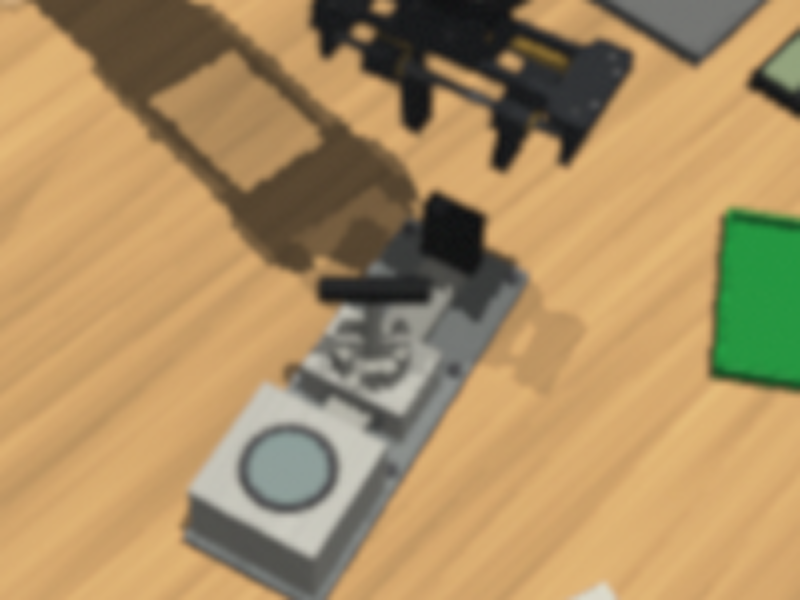

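View pics/p3z.png

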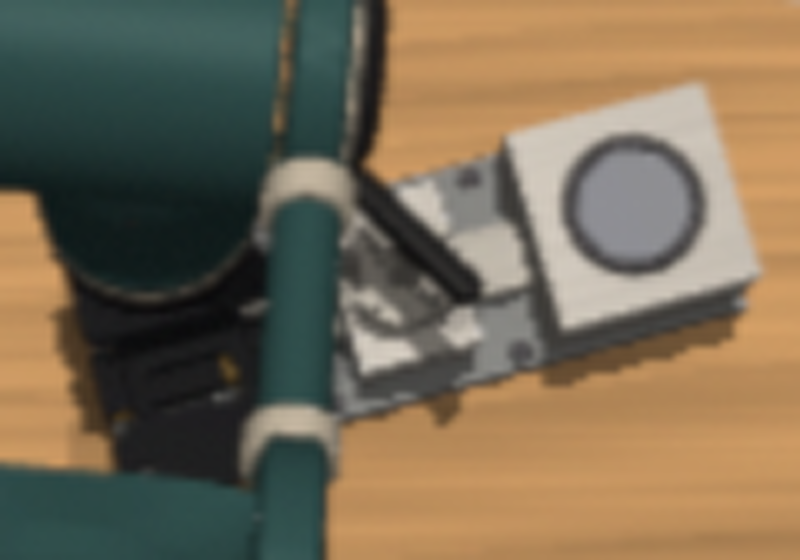

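The pin stays up on its own: bar top ≈0.1365 (+18 mm), turned −60°. Now the slide.

Run:
```python
from h import *
G=O+.1115*UY
manip.set_gripper(.075)
manip.move_linear([*G,.050],rate=.12); st('at grip')
manip.set_gripper(0.0,30); st('gripped')
manip.move_linear([*(G+.03*UY),.050],rate=.06); st('30')
manip.move_linear([*(G+.056*UY),.050],rate=.06); st('56')
for k in(.060,.062,.064):
    manip.move_linear([*(G+k*UY),.050],rate=.04); s=st(k)
    if np.dot(s['contact_force'][:2],UY)<-14: break
```

```text
at grip t 11.48 tcp [ 0.5175 -0.0278  0.0507] F [0.7 0.3 0.1] M [-0.04 -0.11  0.01] w 0.075 j6 -0.355
gripped t 12.06 tcp [ 0.5158 -0.028   0.0502] F [-4.5 -1.1  5.4] M [-0.33  0.65  0.04] w 0.0438 j6 -0.355
30 t 12.71 tcp [0.5084 0.0007 0.0502] F [-3.8 -3.1  4.6] M [-0.49  0.62  0.01] w 0.0438 j6 -0.299
56 t 13.29 tcp [0.5019 0.026  0.0502] F [-4.3 -3.1  5.2] M [-0.49  0.61  0.  ] w 0.0437 j6 -0.25
0.06 t 13.54 tcp [0.5009 0.0296 0.0502] F [-3.8 -3.7  5.4] M [-0.63  0.65  0.05] w 0.0438 j6 -0.242
0.062 t 13.79 tcp [0.5007 0.0302 0.0502] F [-3.7 -9.1  3.5] M [-1.55  0.4   0.01] w 0.0436 j6 -0.238
0.064 t 14.04 tcp [0.5008 0.0303 0.0502] F [ -1.5 -17.3   3.1] M [-2.67  0.24 -0.06] w 0.0433 j6 -0.234
```

The force rose at 60 mm of travel, so the slide is at its stop. I'll release, move away and look at the raised lens.

Run:
```python
from h import *
G=O+.1115*UY
manip.set_gripper(.08); 
manip.move_linear([*(G+.0605*UY),.2],rate=.25); st('up')
import pickle
d={n:cap(n,n+'5.png') for n in('scene','top')}; pickle.dump(d,open('c5.pkl','wb'))
cv2.imwrite('pics/s5z.png',cv2.resize(d['scene']['image'][160:310,200:400],(800,600),interpolation=cv2.INTER_CUBIC))
for n in d:
    W=pts(d[n]).reshape(-1,3);s=(np.hypot(W[:,0]-.571,W[:,1]+.238)<.045)&(W[:,2]>.085)&(W[:,2]<.11)
    P=W[s];(x,y),r=cv2.minEnclosingCircle(P[:,:2].astype(np.float32));print(n,len(P),P.mean(0).round(4),round(x,4),round(y,4),round(r,4))
    s=(np.hypot(W[:,0]-.5446,W[:,1]+.1357)<.045)&(W[:,2]>.125)&(W[:,2]<.15);print('bar',s.sum(),W[s].mean(0).round(4) if s.any() else '')
    s=(np.hypot(W[:,0]-.501,W[:,1]-.030)<.03)&(W[:,2]>.08)&(W[:,2]<.09);print('grip',s.sum(),W[s].mean(0).round(4) if s.any() else '')
```

```text
up t 15.47 tcp [0.5007 0.0308 0.1989] F [-0.1 -1.  -0.4] M [-0.03 -0.12 -0.01] w 0.0798 j6 -0.241
scene 459 [ 0.573  -0.2397  0.0958] 0.5712 -0.2387 0.0307
bar 193 [ 0.5462 -0.138   0.1345]
grip 87 [0.5023 0.028  0.0843]
top 353 [ 0.5694 -0.2355  0.0972] 0.5701 -0.2364 0.0302
bar 147 [ 0.5431 -0.1346  0.1364]
grip 6 [0.4888 0.0273 0.0857]
```

View pics/s5z.png

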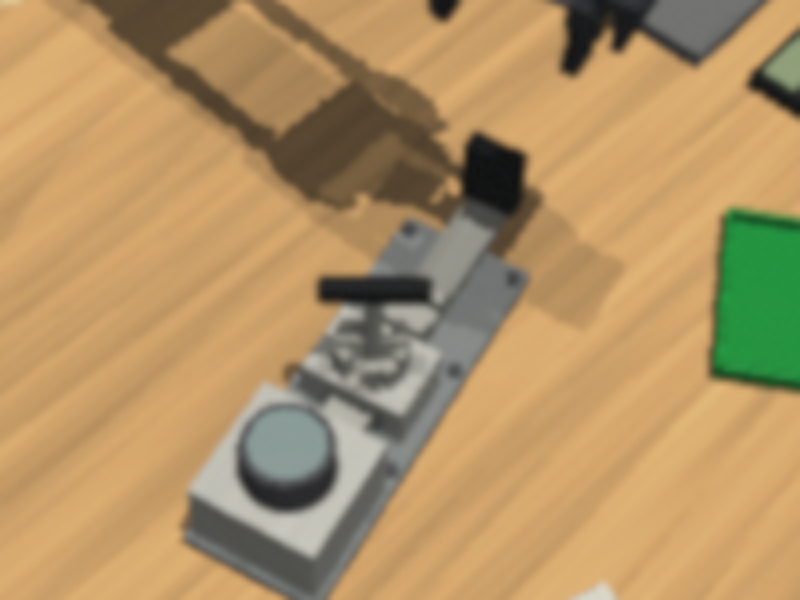

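View pics/top5.png

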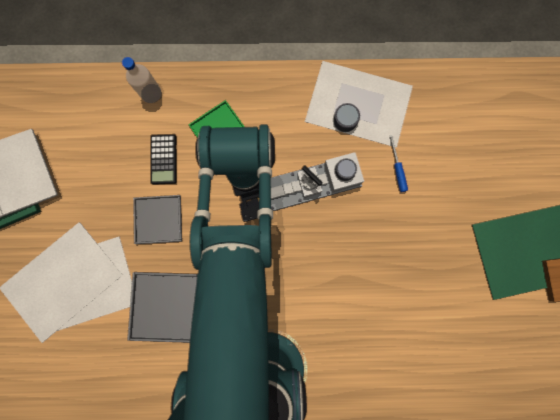

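The lens stands proud with its top at ≈0.097, centred (0.5707, −0.2375), ø≈61 mm. The bar is still parked and the grip is out. Now grasp with the jaws along the fixture's x, clear of the T-bar.

Run:
```python
from h import *
L=np.array([.5707,-.2376])
manip.set_gripper(.087)
manip.move_pose([*L,.2],rot(YAW)); st('above')
manip.move_linear([*L,.110],rate=.2)
manip.move_linear([*L,.074],rate=.06); st('down')
manip.set_gripper(0.0,25); s=st('grip')
if .055<s['gripper_width']<.065:
    manip.move_linear([*L,.084],rate=.04); st('lift10')
    manip.move_linear([*L,.22],rate=.12); st('lift')
c=cap('scene','l6.png');cv2.imwrite('pics/l6z.png',cv2.resize(c['image'][160:310,200:400],(800,600),interpolation=cv2.INTER_CUBIC))
```

```text
above t 16.97 tcp [ 0.5705 -0.2366  0.1999] F [0.5 0.8 0.3] M [-0.01 -0.08  0.06] w 0.087 j6 -0.687
down t 18.32 tcp [ 0.5707 -0.2376  0.0738] F [ 0.6  0.4 -0.4] M [ 0.02 -0.1   0.02] w 0.087 j6 -0.688
grip t 18.84 tcp [ 0.5708 -0.2377  0.0743] F [-0.9 -0.6  1.3] M [-0.07 -0.04  0.05] w 0.0598 j6 -0.688
lift10 t 19.24 tcp [ 0.5708 -0.2376  0.0842] F [ 0.   0.3 -3.8] M [-0.02 -0.03 -0.03] w 0.0594 j6 -0.688
lift t 20.52 tcp [ 0.57   -0.2373  0.2187] F [ 0.1 -0.4 -2.1] M [-0.   -0.12  0.05] w 0.0595 j6 -0.688
```

View pics/l6z.png

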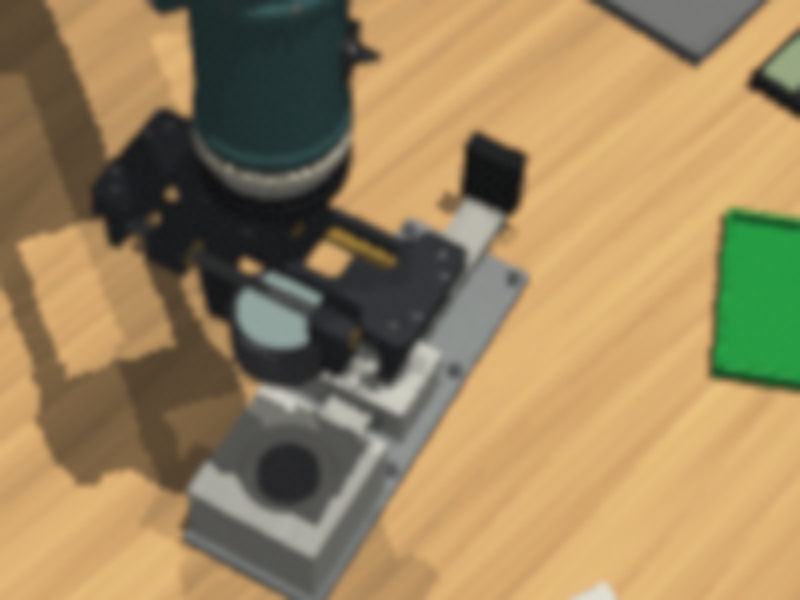

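The lens is out and held level: 59.5 mm between the pads, about 2.5 N of weight. The cell is empty. Carry it to the small grey tray.

Run:
```python
from h import *
T=TRAY; a=rot(np.radians(2.5))
manip.move_pose([*T,.16],a); st('over tray')
manip.move_linear([*T,.04],rate=.12); st('near')
c=cap('scene','t7.png');cv2.imwrite('pics/t7z.png',cv2.resize(c['image'][60:210,280:480],(800,600),interpolation=cv2.INTER_CUBIC))
```

```text
over tray t 22.64 tcp [0.4427 0.3195 0.1602] F [-0.3 -0.9 -2.6] M [ 0.01 -0.05  0.01] w 0.0594 j6 0.537
near t 23.79 tcp [0.4428 0.3205 0.0409] F [-0.1  0.  -2. ] M [-0.12 -0.11 -0.02] w 0.0594 j6 0.537
```

View pics/t7z.png

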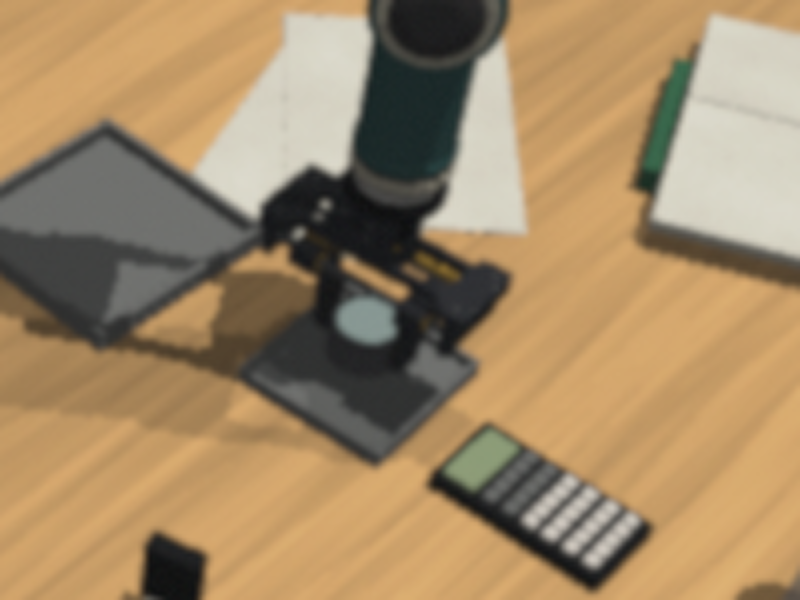

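The lens hangs over the middle of the tray and the calculator is clear. I'll lower it in small steps until contact.

Run:
```python
from h import *
T=TRAY
manip.move_linear([*T,.022],rate=.06); f0=st('22')['contact_force'][2]
z=.020
while z>.010:
    manip.move_linear([*T,z],rate=.02); s=st(z)
    if s['contact_force'][2]>0.8: break
    z-=.001
manip.set_gripper(.074); st('open')
manip.move_linear([*T,.15],rate=.15); st('up')
manip.set_joints(list(inverse_kinematics([.40,.0,.35],rot(0)))) 
import pickle
d={n:cap(n,n+'8.png') for n in('scene','top')}; pickle.dump(d,open('c8.pkl','wb'))
s=d['scene']['image'];cv2.imwrite('pics/s8z.png',cv2.resize(s[100:310,210:490],(800,600),interpolation=cv2.INTER_CUBIC))
for n in d:
    W=pts(d[n]).reshape(-1,3);s=(np.hypot(W[:,0]-.442,W[:,1]-.32)<.06)&(W[:,2]>.03)&(W[:,2]<.06)
    P=W[s];(x,y),r=cv2.minEnclosingCircle(P[:,:2].astype(np.float32));print(n,len(P),'z',np.percentile(P[:,2],[10,50,90]).round(4),round(x,4),round(y,4),round(r,4))
    s=(np.hypot(W[:,0]-.5446,W[:,1]+.1357)<.045)&(W[:,2]>.125)&(W[:,2]<.15);print('bar',s.sum(),W[s].mean(0).round(4) if s.any() else '')
```

```text
22 t 24.29 tcp [0.4414 0.3196 0.0212] F [-0.3 -0.4 -3.3] M [-0.02 -0.12 -0.  ] w 0.0594 j6 0.537
0.02 t 24.54 tcp [0.4421 0.32   0.02  ] F [-0.1 -0.3 -2.3] M [-0.02 -0.12 -0.03] w 0.0593 j6 0.537
0.019 t 24.79 tcp [0.442 0.32  0.019] F [-0.7 -0.3 -2.9] M [-0.06 -0.11  0.02] w 0.0597 j6 0.537
0.018 t 25.04 tcp [0.4419 0.3199 0.0179] F [-0.5  0.5 -2.1] M [-0.04 -0.04 -0.05] w 0.0597 j6 0.537
0.016999999999999998 t 25.29 tcp [0.4419 0.3199 0.0169] F [-0.3 -0.1 -2. ] M [-0.06 -0.05  0.02] w 0.0596 j6 0.537
0.015999999999999997 t 25.54 tcp [0.4419 0.32   0.0159] F [ 0.2  0.5 -3.7] M [-0.08 -0.11  0.01] w 0.0592 j6 0.537
0.014999999999999996 t 25.79 tcp [0.442  0.32   0.0158] F [-3.2 -2.2  5.8] M [-0.31  0.35  0.06] w 0.0593 j6 0.537
open t 26.21 tcp [0.4421 0.3201 0.015 ] F [-0.3  0.   0.8] M [-0.02 -0.07 -0.02] w 0.074 j6 0.537
up t 27.26 tcp [0.4413 0.3195 0.1489] F [-0.4  0.3 -0.3] M [-0.04 -0.03 -0.01] w 0.0742 j6 0.537
scene 225 z [0.0332 0.0366 0.0399] 0.4434 0.3205 0.0327
bar 198 [ 0.5459 -0.1379  0.1338]
top 333 z [0.0348 0.0385 0.0415] 0.4427 0.3206 0.0307
bar 146 [ 0.543  -0.1347  0.1364]
```

Run:
```python
import pickle,numpy as np
from h import pts
a=pickle.load(open('c0.pkl','rb'));b=pickle.load(open('c8.pkl','rb'))
# image change around calculator and screwdriver
for n,bx in(('scene',{'calc':(385,165,445,208),'sd':(195,315,265,368)}),('top',{'calc':(145,130,182,188),'sd':(386,132,412,196)})):
    for k,(x,y,X,Y) in bx.items():
        print(n,k,np.abs(a[n]['image'][y:Y,x:X].astype(int)-b[n]['image'][y:Y,x:X]).mean().round(2))
```

```text
scene calc 0.54
scene sd 0.55
top calc 5.79
top sd 6.74
```

View pics/s8z.png

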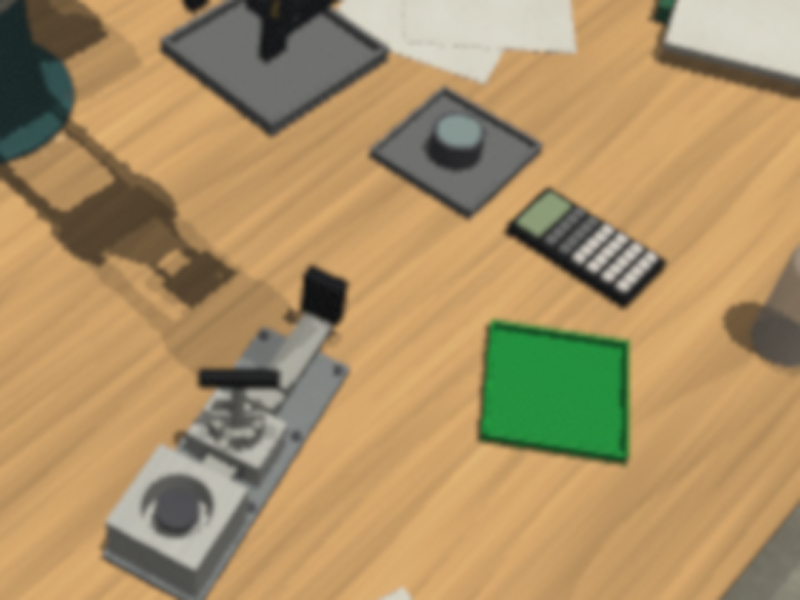

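View pics/top8.png

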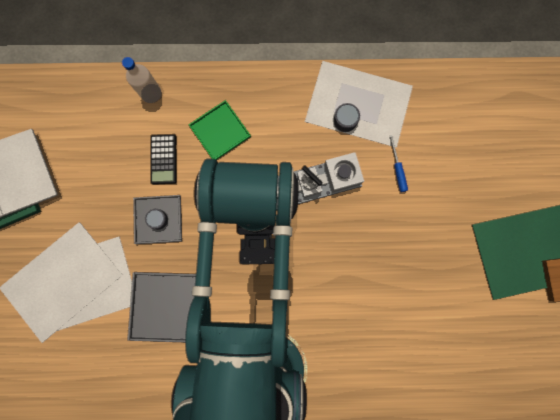

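The lens stands upright in the small grey tray with its top at ≈0.038 (expected 0.039). The pin is parked and the slide is out. The top-view image difference of 6 at the bystanders needs a quick shift check.

Run:
```python
import pickle,numpy as np,cv2
a=pickle.load(open('c0.pkl','rb'));b=pickle.load(open('c8.pkl','rb'))
g=lambda im:cv2.cvtColor(im,cv2.COLOR_BGR2GRAY).astype(np.float32)
for k,(x,y,X,Y) in {'calc':(145,130,182,188),'sd':(386,132,412,196),'paper bg':(310,65,410,145),'bottle':(120,55,165,110)}.items():
    A=g(a['top']['image'][y:Y,x:X]);B=g(b['top']['image'][y:Y,x:X])
    print(k,np.abs(A-B).mean().round(2),(B-A).mean().round(2),cv2.phaseCorrelate(A,B,cv2.createHanningWindow(A.shape[::-1],cv2.CV_32F)))
from h import *
s=st('final')
```

```text
calc 6.02 6.02 ((-0.06753740115324547, 0.023339856305174322), 0.990395751396815)
sd 6.95 6.95 ((0.5114325413219536, 0.06318492985514723), 0.9962452342388807)
paper bg 8.4 8.4 ((0.04709421984127715, -0.0150935975835651), 0.9847923489511013)
bottle 5.79 5.79 ((0.5250218846678862, 0.03266784376237197), 0.9776805029975043)
final t 28.77 tcp [0.4    0.0007 0.3489] F [-0.4 -1.  -0. ] M [-0.03 -0.1  -0.02] w 0.0737 j6 -0.062
```

It is only a uniform brightness change. The 0.5 px shift reads the same at the untouched bottle, so it is an artefact, and the scene view shows no change. Handing in.

Run:
```python
from h import *
order.close_job()
```

```text
the job is handed in; nothing more can be done
```

The lens is out of its cell and lying flat in the smaller grey tray. The lock pin is parked in a notch and the slide is fully out. I handed the job in at about 29 s of the 56 s allowed; no verdict is reported.

- **Pin:** I lifted it 28 mm and turned it −60°. It seated in the notch at +18 mm, and the last pictures still show the T-bar at that height.
- **Slide:** I pulled it 60 mm until the force rose at its stop. In the last picture it is still out.
- **Lens:** I took the one in the block (about 60 mm, not the larger loose one) and lowered it until it touched, at about 6 N. Its top is at about 0.037–0.039 m (0.039 m expected), within about 1 mm of the tray's measured centre, and the gripper is well clear.
- **Calculator and screwdriver:** the scene view shows no change. The top view differed by about 6 grey levels, which is a uniform brightness change. Its 0.5 px shift at the screwdriver also appears at a bottle the robot never touched, so I take it as an image artefact.

No check failed. The two cameras' depth heights disagreed by 1–3 mm, and their horizontal positions by up to about 3 mm.

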